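# Change over the wire-feed caddy to the small set

## Task

Make up the roller caddy for the small-wire job. The big steel roller on its thick post belongs to the cable job: lift it off and lay it flat on the rubber mat without touching the big brass guide bush that stands there. Then put the small steel roller on the thick post, the rubber-tyred roller with the open bore on the thin post and the small brass guide bush in the round socket, each fully down; leave the big bush and the solid spare roller where they are.

Things in the scene. Friction and masses are not known exactly. Their poses are not given: they have to be found in the camera images.
- thick_post: Caddy insert, fixed: black foot 66 x 66 x 6 mm, seat 40 mm wide with its face 8 mm above the origin, steel post of 18 mm diameter, top 42 mm above the origin, last 12 mm tapered to 6 mm. Origin: centre of the foot's underside, on the post's axis, 12 mm above the table (on a grey plate 100 x 236 x 12 mm). The three inserts stand 76 mm apart in a row along their y axes, in any order.
- thin_post: Caddy insert, fixed: same foot, origin and axes as the thick post's. Seat 30 mm wide, its face 8 mm above the origin; steel post of 10 mm diameter, top 48 mm above the origin, last 10 mm tapered to 3 mm. Empty at the start.
- guide_socket: Caddy insert, fixed: same foot, origin and axes as the thick post's, with a round aluminium cup of 45 mm outer and 30 mm inner diameter; rim 34 mm, floor 6 mm above the origin. Empty at the start.
- rubber_mat: Dark rubber mat lying on the table left of the caddy, fixed, 140 mm along its x, 180 mm along its y, 3 mm thick. Origin: centre of its underside, z up. Holds only the big brass bush at the start.
- big_roller: Big steel feed roller, 58 mm diameter, 22 mm high, bore 28 mm, about 0.28 kg, a groove round its rim. Origin: centre of the lower face, z along the bore. Starts on the thick post, flat on the seat; goes to the mat.
- steel_roller: Small steel feed roller, 44 mm diameter, 22 mm high, bore 28 mm, about 0.16 kg, a groove round its rim. Origin: centre of the lower face, z along the bore. Lies flat on the table; goes on the thick post.
- tyred_roller: Pressure roller with black rubber tyre round an aluminium sleeve, 36 mm diameter, 28 mm high, open bore 18 mm, about 0.08 kg. Origin: centre of the lower face, z along the bore. Stands upright (bore vertical) on the table; goes on the thin post.
- small_bush: Small brass wire guide bush standing upright on the table, 56 mm high, 0.12 kg: shank 20 mm diameter (0 to 24 mm), flange 42 mm (24 to 30 mm), neck 22 mm (30 to 56 mm, the grip). Origin: centre of the shank's underside, z up. Goes shank down into the socket until the flange rests on the rim (origin then 10 mm above the socket's origin).
- big_bush: Big brass wire guide bush standing on the mat, 59 mm high: shank 34 mm diameter, flange 52 mm diameter (22 to 29 mm), neck 30 mm. Origin: centre of its underside, z up. Belongs to the cable job: stays where it is.
- spare_roller: Spare feed roller on the table, grey rubber with a small closed hub, 34 mm diameter, 18 mm high, solid. Origin: centre of its underside, z up. A look-alike of the tyred roller that has no open bore and is of no use here: stays where it is.
Things that resemble listed ones, but are neither listed nor needed, are in the scene too. What is shaped like the tyred_roller but pink or red is not meant.

How it is judged (in metres and radians):
At the end, for the whole second after the job is handed in: Small steel roller on thick post, tyred roller on thin post, small bush in socket: 8 mm from the axis, 4 mm in height, 0.1 rad; big roller flat on the mat (rim up to 10 mm over its edge), 55 mm between its and the big bush's axes; big bush and spare roller moved under 12 mm; all at rest (horizontal distance between steel_roller and thick_post below 0.008 m and z of steel_roller in the frame of thick_post between 0.004 and 0.012 m and angle between each of steel_roller, tyred_roller, small_bush, big_roller's own z axis and vertical below 0.1 rad and linear speed of each of steel_roller, tyred_roller, small_bush, big_roller below 0.02 m/s and horizontal distance between tyred_roller and thin_post below 0.008 m and z of tyred_roller in the frame of thin_post between 0.004 and 0.012 m and horizontal distance between small_bush and guide_socket below 0.008 m and z of small_bush in the frame of guide_socket between 0.006 and 0.014 m and x of big_roller in the frame of rubber_mat between -0.051 and 0.051 m and y of big_roller in the frame of rubber_mat between -0.071 and 0.071 m and z of big_roller in the frame of rubber_mat between 0 and 0.006 m and horizontal distance between big_roller and big_bush above 0.055 m and distance of each of big_bush, spare_roller from where it was at the start of the episode below 0.012 m); the robot touches nothing.
It fails at once if the big bush is moved more than 20 mm or lifted (distance of big_bush from where it was at the start of the episode above 0.02 m).
It fails at once if the spare roller is moved more than 20 mm or lifted (distance of spare_roller from where it was at the start of the episode above 0.02 m).
It fails at once if the big roller touches the big bush (contact force between big_roller and big_bush above 0.5 N).
It also fails if it takes over 112 s, if anything falls off the work surface, if the arm or the gripper's body presses on something with over 40 N, if the wrist force passes 120 N, or if a joint passes its speed limit or range.

## Robot

A 6-joint arm with a two-finger parallel gripper is mounted at the origin on a cart in front of the work surface, level with it; the furniture and walls round the work are solid. World frame = base frame: x ahead of the robot, y to its left, z up, the work surface at z = 0. Lengths are in m, angles in degrees, forces in N, time in s.
With the tool pointing down it reaches from about 0.4 to 0.825 m from the base axis. Payload 7 kg.
Tool frame: the origin (TCP) lies midway between the tips of the shut fingers; the grasp point (between the pads) lies 19 mm behind it; z points along the fingers, y is the line along which they close (so a half turn about z gives the same grasp; the last joint's range is limited). The gripper opens to 88 mm and grips with 3 to 60 N. Pads are 19 mm wide; open, the fingers measure 130 mm over their backs; the gripper's body (78 mm by 193 mm) begins 47 mm behind the grasp point.
Start: joints at [-47.321, 20.546, 0.682, 0, -70.136, -16.507], TCP at [0.298, -0.606, 0.227] pointing down, gripper open.
Joint ranges: [-176.03, 176.03], [-82.01, 121.73], [-58.28, 71.71], [-173.87, 95.51], [-174.79, -0.11], [-173.66, 173.66]. Speed limits (degrees/s): [136.94, 136.94, 172.46, 180, 180, 180].

## Interface

Orientations are given as [roll, pitch, yaw] about the fixed x, y, z axes, in that order (R = Rz(yaw) Ry(pitch) Rx(roll)).
In Python, from plant import ctrl gives the robot as it stands. The module is installed in compiled form; this text tells all that it offers.
- The arm moves only by the tool send_rows, never from a script. Its argument "plan" is a list that holds one entry, the list of rows, each a list of 6 numbers: the shift along the tool's x, y, z in fractions of the full range, 1 being 100 cm, then the turn, a rotation vector about the tool's x, y, z in a scale on which 1.0 is 90 degrees. A call has 1 to 8 rows; each row is the pose to reach, as a shift and turn from the pose commanded when the call began, along the tool's axes at that moment; what a row does not reach only later rows make up. A row lasts 1/12 s, in which the tool goes at most 41.7 mm and 7.16 degrees, less where a joint would pass 70% of its speed; a pose out of reach is approached as far as the arm can. A call with a gripper value outside its range is refused whole. "fingers" is the opening, from 0 (shut) to 1 (fully open), set as the call begins (left out, the last holds). The fingers move at their own pace and stop on an object; the grip force is fixed at half the most. Time passes only in rows, so rows that repeat a pose let the fingers close. It gives the time, the measured TCP pose, the force, the opening and the grip force at its end, in the units of the state.
- ctrl.get_obs(): the state, without advancing time (a new reading comes with each control period).
- ctrl.snapshot(name): name is "scene" or "top"; returns a dict with "img" (420x560x3 uint8, red, green, blue), "K" (3x3 intrinsics, pixels), "k1" (the pictures are not rectified: a ray, as slopes to the right and down, at radius r is drawn at 1 + k1 r^2 times it, then the intrinsics apply), "pose" (4x4, takes a point from camera to world coordinates). Camera axes: x right, y down, z forward; pixel columns grow to the right and rows downward; lengths in m; the calibration is good to about 2 mm. A picture is of the moment at which its call begins. There is no depth.
- ctrl.close_job(): hands the job in; it is judged then, once.
The state is a dict: "clock": time; "joint_pos": joint angles; "qvel": joint speeds; "tau": joint torques, N m; "tool_pos": TCP position; "orientation": TCP orientation; "force": force on the tool from outside, world axes, zero at the start; "moment": the same for the moment, N m; "opening": finger opening in m; "gripper_force": force on a finger pad.
Only numpy, scipy, OpenCV 4.12 (cv2) and the standard library are available. Lean on these libraries where they do the work, as an engineer would, in place of code of your own. Each camera call takes 0.05 s, during which the arm holds its last target. There are 200 camera calls.

## Working session

There is one attempt and no reset: what is moved stays moved. The work goes in short steps, Python scripts to look and compute and a tool call to move; the robot and the scene stay as the last step left them, time stands still between calls to the robot, and variables do not carry over. Pictures are saved under pics/ and viewed, at most 14 in all, crops included, and the job is handed in when it is done.

Besides the shell and the picture viewer there is one more tool, called after "Emit:" by a JSON object that holds its "name" and its "arguments". send_rows: Moves the arm, as the interface text tells. Its arguments: {"type":"object","properties":{"plan":{"type":"array","items":{"type":"array","items":{"type":"array","items":{"type":"number"}}}},"fingers":{"type":"number"}},"required":["plan"]}

```bash
mkdir -p pics; ls
cat > h.py <<'E'
import numpy as np, cv2
from plant import ctrl
def snap(n,name):
    s=ctrl.snapshot(n); cv2.imwrite(f'pics/{name}.png',s['img'][:,:,::-1]); np.savez(f'{name}.npz',**s); return s
E
python3 - <<'E'
from h import *
for n in('scene','top'):
    s=snap(n,n+'0'); print(n,np.round(s['K'],1).tolist(),s['k1'],np.round(s['pose'],3).tolist())
print(ctrl.get_obs())
E
```

```text
pics
scene [[383.5, 0.0, 278.1], [0.0, 383.5, 211.9], [0.0, 0.0, 1.0]] -0.10987531518107883 [[0.71, -0.415, 0.569, 0.113], [-0.704, -0.41, 0.58, -0.522], [-0.007, -0.812, -0.583, 0.526], [0.0, 0.0, 0.0, 1.0]]
top [[416.1, 0.0, 283.1], [0.0, 416.1, 209.6], [0.0, 0.0, 1.0]] 0.006823067940907352 [[0.004, -0.999, 0.042, 0.581], [-1.0, -0.004, -0.004, -0.017], [0.004, -0.042, -0.999, 1.027], [0.0, 0.0, 0.0, 1.0]]
{'clock': 0.1, 'joint_pos': array([-4.73204379e+01,  2.05878941e+01,  6.38814758e-01, -2.01892757e-02,
       -7.01355038e+01, -1.65065852e+01]), 'qvel': array([-0.01260118, -0.14228325,  0.1177797 ,  0.05074279,  0.06548409,
       -0.06994515]), 'tau': array([-1.87337064e-03, -5.84162343e+01,  2.93749487e+01,  7.01556802e+00,
        1.01473005e-02, -7.04606600e-05]), 'tool_pos': array([ 0.29751934, -0.60539828,  0.22570072]), 'orientation': array([ 1.79913510e+02, -5.83684030e-03, -1.53833893e+02]), 'force': array([ 0.02811752,  0.44637212, -0.57139543]), 'moment': array([-0.02381593,  0.00536964,  0.06981314]), 'gripper_force': 0.0, 'opening': 0.08772469858455254}
```

View pics/scene0.png

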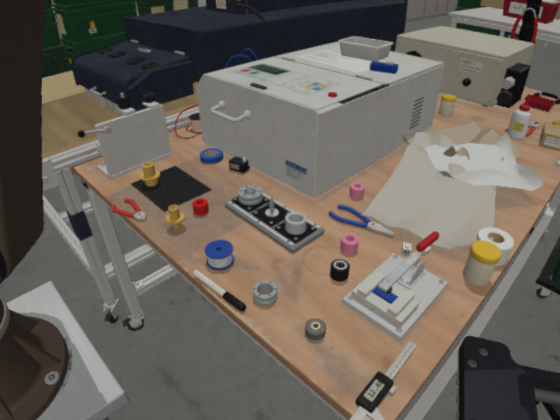

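View pics/top0.png

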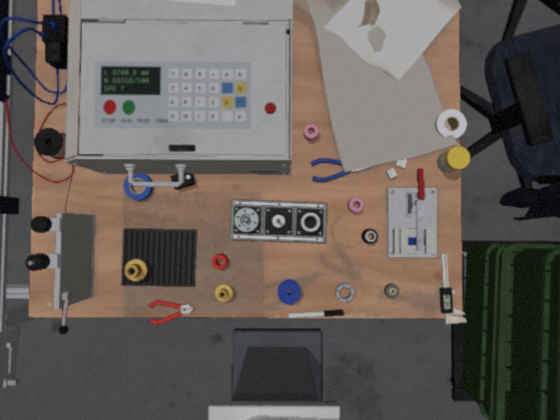

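The top view shows: the big bush on the mat at (135,270), small bush at (224,293), caddy with the big roller (245,220), thin post (279,221) and socket (311,222). There is a steel ring at (345,293).

Tyred roller candidates: black (370,237), grey (391,291), pink (357,205) and (311,131), red (220,261). Black with a light sleeve at (370,237) fits the description. Grey (391,291) looks like the spare. I'll confirm this with an enlarged crop.

Run:
```python
import cv2,numpy as np
t=cv2.imread('pics/top0.png'); s=cv2.imread('pics/scene0.png')
a=cv2.resize(t[190:310,325:425],(400,480),interpolation=cv2.INTER_CUBIC)
b=cv2.resize(s[240:360,240:340+0],(400,480),interpolation=cv2.INTER_CUBIC)
b=cv2.resize(s[245:345,245:360],(400,480*1),interpolation=cv2.INTER_CUBIC)
cv2.imwrite('pics/c1.png',np.hstack([a,b]))
cv2.imwrite('pics/c2.png',cv2.resize(t[195:307,118:330],(795,420),interpolation=cv2.INTER_CUBIC))
```

```text
(no output)
```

View pics/c1.png

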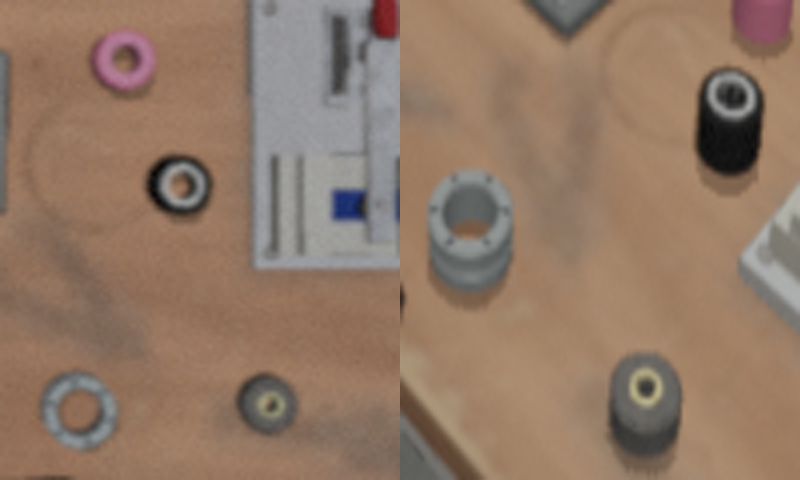

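View pics/c2.png

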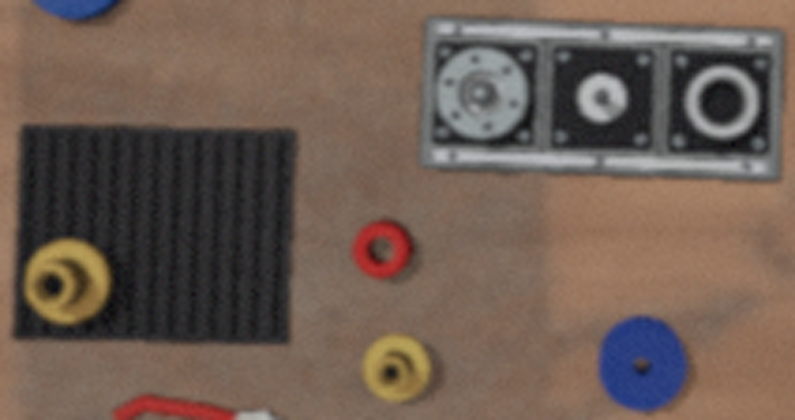

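The crops confirm it. The black roller at top (370,236) has an open bore, so it is the tyred roller. The grey one at (392,291) has a closed hub and is the spare. The steel ring at (344,292) is the small steel roller. Next I'll localise everything.

```bash
cat >> h.py <<'E'
def world(s,u,v,z):
    K=s['K']; q=np.array([(u-K[0,2])/K[0,0],(v-K[1,2])/K[1,1]]); p=q.copy(); k=float(s['k1'])
    for _ in range(20): p=q/(1+k*(p@p))
    P=s['pose']; d=P[:3,:3]@[p[0],p[1],1]; o=P[:3,3]
    return (o+d*(z-o[2])/d[2])[:2]
E
python3 - <<'E'
from h import *
s=ctrl.snapshot('top')
for n,u,v,z in [('big_roller',246.7,219.7,.042),('thin seat',277.9,220.8,.020),('socket',310.4,221.6,.046),('small_bush',223.6,292.9,.03),('big_bush',135.8,269.6,.032),('steel',344.25,292.4,.022),('tyred',370.1,235.9,.028),('spare',391.9,290.9,.018),
 ('pink',356,205.2,.028),('red',219.8,261,.02),('blue',289.2,291.7,.03),('m1',123.5,228.5,.003),('m2',196.5,229.3,.003),('m3',194.7,286.1,.003),('m4',121.4,284.5,.003),('tool plate corner',388,257,.01),('machine front',180,172,.15),('knife',330,313,.01),
 ('cad1',231.7,199.6,.012),('cad2',326.3,202.8,.012)]:
    print(n,np.round(world(s,u,v,z),4))
t=ctrl.snapshot('scene')
for n,u,v,z in [('steel',264.8,288.3,.022),('tyred',340.1,264.3,.028)]: print('scene',n,np.round(world(t,u,v,z),4))
g=cv2.resize(t['img'][165:245,135:335,::-1],(800,320),interpolation=cv2.INTER_CUBIC)
cv2.imwrite('pics/c3.png',g)
E
```

```text
big_roller [0.5982 0.0656]
thin seat [ 0.5963 -0.008 ]
socket [ 0.5943 -0.0849]
small_bush [0.4243 0.1202]
big_bush [0.479  0.3287]
steel [ 0.4252 -0.1679]
tyred [ 0.5608 -0.2294]
spare [ 0.4286 -0.2833]
pink [ 0.6344 -0.1958]
red [0.4989 0.1315]
blue [ 0.4276 -0.0357]
m1 [0.5762 0.3707]
m2 [0.5749 0.192 ]
m3 [0.4364 0.1945]
m4 [0.4398 0.373 ]
tool plate corner [ 0.5093 -0.2765]
machine front [0.6967 0.1984]
knife [ 0.3737 -0.1351]
cad1 [0.6477 0.1052]
cad2 [ 0.6408 -0.1261]
scene steel [ 0.4245 -0.1695]
scene tyred [ 0.5617 -0.2298]
```

View pics/c3.png

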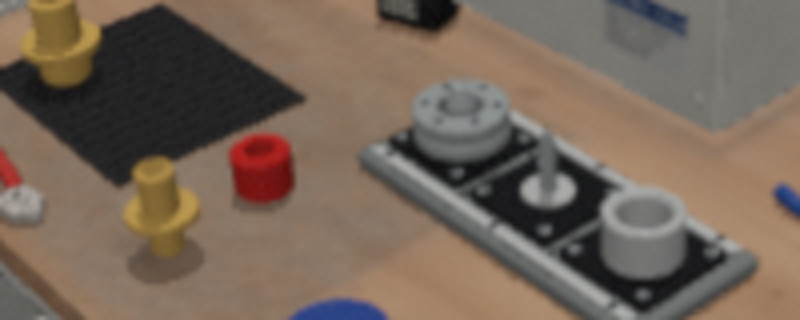

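The crop shows the caddy and small bush clearly: big roller top at scene ≈(250,191), socket rim ≈(295,218), small bush flange ≈(175,218). I'll cross-check those and work out the first move.

```bash
cat >> h.py <<'E'
from scipy.spatial.transform import Rotation as Ro
def go(x,y,z,yaw):
    o=ctrl.get_obs(); R=Ro.from_euler('xyz',o['orientation'],degrees=True)
    d=R.inv().apply(np.array([x,y,z])-o['tool_pos'])*100
    r=(R.inv()*Ro.from_euler('xyz',[180,0,yaw],degrees=True)).as_rotvec(degrees=True)
    print('d',np.round(d,2),'turn',np.round(r,2),'q1,q6',o['joint_pos'][[0,5]].round(1))
E
python3 - <<'E'
from h import *
t=np.load('scene0.npz')
for n,u,v,z in [('big_roller',249.9,190.6,.042),('socket',295.4,217.6,.046),('thinseat',135+547/4-.4,165+189/4-.4,.02),('sbush',174.9,217.6,.03),('bbush',135+61/4,165+46/4,.032),('machine',314.6,197,0)]: print(n,np.round(world(t,u,v,z),4))
go(.598,.066,.2,180)
E
```

```text
big_roller [0.5986 0.0666]
socket [ 0.592  -0.0859]
thinseat [ 0.5956 -0.0086]
sbush [0.422  0.1164]
bbush [0.4725 0.315 ]
machine [ 0.7342 -0.0191]
d [-56.58  47.02   2.64] turn [ 6.000e-02 -2.000e-02  2.617e+01] q1,q6 [-47.3 -16.5]
```

Careful with the scale: shifts go in shares of 100 cm and turns go in shares of 90 degrees. That gives: -28 cm / 100 = -0.28, 23.5 cm / 100 = 0.235, 26.2 degrees / 90 = 0.2911.

Emit:
{"name": "send_rows", "arguments": {"plan": [[[-0.28, 0.235, 0.01, 0, 0, 0.2911], [-0.28, 0.235, 0.01, 0, 0, 0.2911], [-0.28, 0.235, 0.01, 0, 0, 0.2911], [-0.28, 0.235, 0.01, 0, 0, 0.2911], [-0.28, 0.235, 0.01, 0, 0, 0.2911], [-0.28, 0.235, 0.01, 0, 0, 0.2911], [-0.28, 0.235, 0.01, 0, 0, 0.2911], [-0.28, 0.235, 0.01, 0, 0, 0.2911]]], "fingers": 0.82}}

```text
clock: 0.87
tool_pos: [0.4308, -0.3031, 0.2176]
orientation: [-180.0, 0.0, 180.0]
force: [1.4, -0.3, 0.7]
opening: 0.0719
gripper_force: 0.0
```

To row units: 30 cm / 100 = 0.3, -15 cm / 100 = -0.15.

Emit:
{"name": "send_rows", "arguments": {"plan": [[[-0.15, 0.3, 0.05, 0, 0, 0], [-0.15, 0.3, 0.05, 0, 0, 0], [-0.15, 0.3, 0.05, 0, 0, 0], [-0.15, 0.3, 0.05, 0, 0, 0], [-0.15, 0.3, 0.05, 0, 0, 0], [-0.15, 0.3, 0.05, 0, 0, 0], [-0.15, 0.3, 0.05, 0, 0, 0], [-0.15, 0.3, 0.05, 0, 0, 0]]]}}

```text
clock: 1.53
tool_pos: [0.5786, -0.008, 0.1683]
orientation: [180.0, 0.0, 180.0]
force: [0.6, -0.4, -0.3]
opening: 0.0716
gripper_force: 0.0
```

```bash
python3 -c "
from h import *
go(.5985,.0665,.09,180)"
```

```text
d [-1.99  7.45  7.83] turn [ 0.01  0.02 -0.01] q1,q6 [  18.6 -108.6]
```

To row units: 10 cm / 100 = 0.1, 9 cm / 100 = 0.09.

Emit:
{"name": "send_rows", "arguments": {"plan": [[[-0.01, 0.037, 0.02, 0, 0, 0], [-0.02, 0.074, 0.04, 0, 0, 0], [-0.02, 0.074, 0.07, 0, 0, 0], [-0.02, 0.074, 0.09, 0, 0, 0], [-0.02, 0.074, 0.1, 0, 0, 0], [-0.02, 0.074, 0.1, 0, 0, 0], [-0.02, 0.074, 0.1, 0, 0, 0], [-0.02, 0.074, 0.1, 0, 0, 0]]]}}

```text
clock: 2.2
tool_pos: [0.5992, 0.0636, 0.07]
orientation: [180.0, 0.1, 180.0]
force: [0.4, -0.5, -0.1]
opening: 0.0718
gripper_force: 0.0
```

```bash
python3 -c "
from h import *
go(.5985,.0665,.024,180)
s=snap('scene','s1'); t=snap('top','t1')
cv2.imwrite('pics/c4.png',np.hstack([cv2.resize(s['img'][120:250,180:340,::-1],None,fx=3,fy=3,interpolation=2)[:300],cv2.resize(t['img'][170:270,200:300,::-1],None,fx=3,fy=3,interpolation=2)]))"
```

```text
d [0.08 0.28 4.6 ] turn [ 0.03  0.12 -0.05] q1,q6 [  24.6 -114.7]
```

View pics/c4.png

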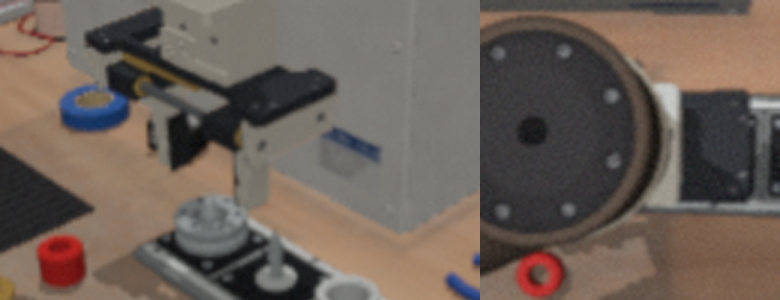

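The crop shows the open fingers straddling the big roller, with the wide gripper body along y. I'm going down.

To row units: 4.5 cm / 100 = 0.045, 0.25 cm / 100 = 0.0025.

Emit:
{"name": "send_rows", "arguments": {"plan": [[[0, 0.0025, 0.01, 0, 0, 0], [0, 0.0025, 0.02, 0, 0, 0], [0, 0.0025, 0.03, 0, 0, 0], [0, 0.0025, 0.04, 0, 0, 0], [0, 0.0025, 0.045, 0, 0, 0], [0, 0.0025, 0.045, 0, 0, 0], [0, 0.0025, 0.045, 0, 0, 0]]]}}

```text
clock: 2.88
tool_pos: [0.5979, 0.0662, 0.0227]
orientation: [-180.0, -0.1, 180.0]
force: [0.0, 0.3, 0.1]
opening: 0.072
gripper_force: 0.0
```

Emit:
{"name": "send_rows", "arguments": {"plan": [[[0, 0, 0, 0, 0, 0], [0, 0, 0, 0, 0, 0], [0, 0, 0, 0, 0, 0], [0, 0, 0, 0, 0, 0], [0, 0, 0, 0, 0, 0], [0, 0, 0, 0, 0, 0], [0, 0, 0, 0, 0, 0], [0, 0, 0, 0, 0, 0]]], "fingers": 0}}

```text
clock: 3.55
tool_pos: [0.5986, 0.0666, 0.0239]
orientation: [180.0, 0.1, 180.0]
force: [0.7, 1.9, 3.8]
opening: 0.0568
gripper_force: 30.0
```

To row units: 11 cm / 100 = 0.11, -8.5 cm / 100 = -0.085.

Emit:
{"name": "send_rows", "arguments": {"plan": [[[0, 0, -0.01, 0, 0, 0], [0, 0, -0.03, 0, 0, 0], [0, 0, -0.055, 0, 0, 0], [0, 0, -0.08, 0, 0, 0], [0.007, 0.02, -0.085, 0, 0, 0], [0.02, 0.05, -0.085, 0, 0, 0], [0.032, 0.08, -0.085, 0, 0, 0], [0.044, 0.11, -0.085, 0, 0, 0]]]}}

```text
clock: 4.22
tool_pos: [0.5529, 0.1766, 0.1087]
orientation: [-180.0, -0.1, 179.9]
force: [0.3, -0.5, -3.1]
opening: 0.0569
gripper_force: 30.0
```

To row units: 6 cm / 100 = 0.06, 5.5 cm / 100 = 0.055.

Emit:
{"name": "send_rows", "arguments": {"plan": [[[0.012, 0.03, 0, 0, 0, 0], [0.024, 0.055, 0, 0, 0, 0], [0.024, 0.06, 0, 0, 0, 0], [0.024, 0.06, 0.01, 0, 0, 0], [0.024, 0.06, 0.03, 0, 0, 0], [0.024, 0.06, 0.05, 0, 0, 0], [0.024, 0.06, 0.06, 0, 0, 0], [0.024, 0.06, 0.06, 0, 0, 0]]]}}

```text
clock: 4.88
tool_pos: [0.5286, 0.234, 0.0454]
orientation: [-179.8, -0.3, 179.9]
force: [-0.1, -0.1, -2.0]
opening: 0.0569
gripper_force: 30.0
```

```bash
python3 -c "
from h import *
go(.53,.235,.007,180)
s=snap('scene','s2')
cv2.imwrite('pics/c5.png',cv2.resize(s['img'][80:250,90:330,::-1],None,fx=3,fy=3,interpolation=2))"
```

```text
d [-0.16  0.12  3.84] turn [-0.21 -0.27 -0.11] q1,q6 [  43.2 -133.3]
```

View pics/c5.png

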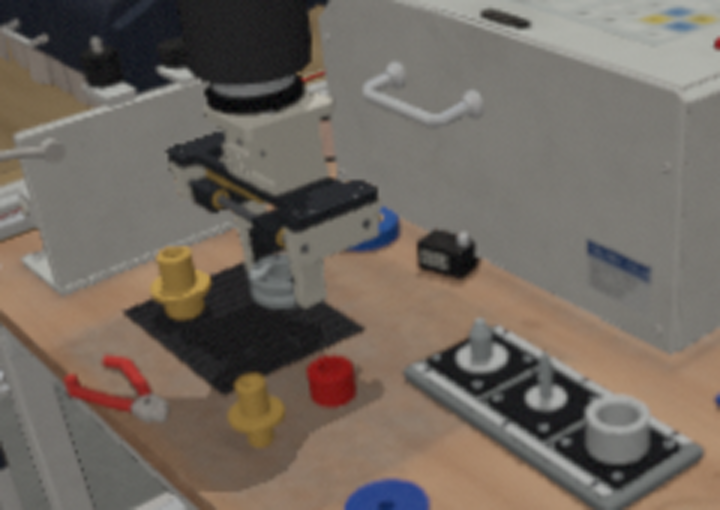

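The big roller is held over the mat, about 10 cm from the big bush, and the thick post is bare. I'll lower it, release and raise.

To row units: 3.8 cm / 100 = 0.038, 3.6 cm / 100 = 0.036.

Emit:
{"name": "send_rows", "arguments": {"plan": [[[-0.001, 0, 0.01, 0, 0, 0], [-0.001, 0, 0.02, 0, 0, 0], [-0.001, 0, 0.028, 0, 0, 0], [-0.001, 0, 0.033, 0, 0, 0], [-0.001, 0, 0.036, 0, 0, 0], [-0.001, 0, 0.038, 0, 0, 0], [-0.001, 0, 0.038, 0, 0, 0]]]}}

```text
clock: 5.52
tool_pos: [0.5311, 0.2363, 0.0101]
orientation: [-180.0, -0.0, 180.0]
force: [-0.9, 0.1, -2.5]
opening: 0.057
gripper_force: 30.0
```

To row units: -9 cm / 100 = -0.09, -6 cm / 100 = -0.06.

Emit:
{"name": "send_rows", "arguments": {"plan": [[[0, 0, 0, 0, 0, 0], [0, 0, 0, 0, 0, 0], [0, 0, 0, 0, 0, 0], [0, 0, 0, 0, 0, 0], [0, 0, -0.01, 0, 0, 0], [0, 0, -0.03, 0, 0, 0], [0, 0, -0.06, 0, 0, 0], [0, 0, -0.09, 0, 0, 0]]], "fingers": 0.82}}

```text
clock: 6.18
tool_pos: [0.5308, 0.2359, 0.1018]
orientation: [-179.9, -0.1, 180.0]
force: [0.8, 0.3, 0.1]
opening: 0.0717
gripper_force: 0.0
```

```bash
python3 -c "
from h import *
go(.4235,.119,.12,180)"
```

```text
d [ 10.73 -11.7   -1.8 ] turn [-0.06 -0.05 -0.02] q1,q6 [  43.2 -133.3]
```

To row units: -11.7 cm / 100 = -0.117, 10.7 cm / 100 = 0.107.

Emit:
{"name": "send_rows", "arguments": {"plan": [[[0.025, -0.028, -0.005, 0, 0, 0], [0.05, -0.056, -0.01, 0, 0, 0], [0.075, -0.084, -0.01, 0, 0, 0], [0.107, -0.117, -0.01, 0, 0, 0], [0.107, -0.117, -0.01, 0, 0, 0], [0.107, -0.117, 0, 0, 0, 0], [0.107, -0.117, 0.02, 0, 0, 0], [0.107, -0.117, 0.025, 0, 0, 0]]], "fingers": 0.7}}

```text
clock: 6.85
tool_pos: [0.4235, 0.119, 0.0748]
orientation: [180.0, -0.0, 179.9]
force: [-0.8, -0.7, 0.4]
opening: 0.0614
gripper_force: 0.0
```

```bash
python3 -c "
from h import *
go(.4235,.119,.036,180)
s=snap('scene','s3'); t=snap('top','t3')
a=cv2.resize(s['img'][120:260,110:270,::-1],(480,420),interpolation=2); b=cv2.resize(t['img'][200:320,110:200,::-1],(315,420),interpolation=2)
cv2.imwrite('pics/c6.png',np.hstack([a,b]))"
```

```text
d [-0.    0.    3.88] turn [ 0.01 -0.03 -0.06] q1,q6 [  41.5 -131.6]
```

View pics/c6.png

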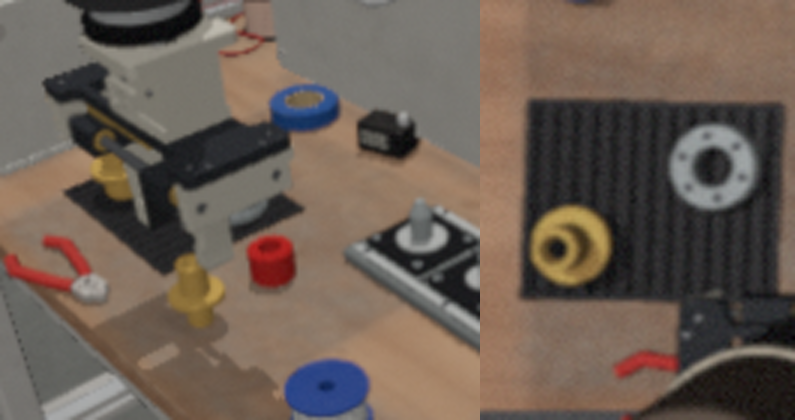

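```bash
python3 -c "
from h import *
t=np.load('scene0.npz')
for u,v,z in [(172.7,207.5,.056),(173.7,206,.056),(175,217.7,.027),(176,227.5,0)]: print(world(t,u,v,z).round(4))
s=np.load('top0.npz')
print(world(s,118+396.5/3.75-.5,195+372/3.75-.5,.056))
im=cv2.cvtColor(s['img'][275:310,208:240],cv2.COLOR_RGB2HSV); m=((im[...,0]>18)&(im[...,0]<32)&(im[...,1]>120)).astype(np.uint8)
m=cv2.morphologyEx(m,2,np.ones((2,2)));c=max(cv2.findContours(m,0,1)[0],key=cv2.contourArea);(x,y),r=cv2.minEnclosingCircle(c);print(x+208,y+275,r,world(s,x+208,y+275,.03))"
```

```text
[0.4225 0.1181]
[0.4271 0.1215]
[0.4238 0.1198]
[0.4219 0.1208]
[0.42657598 0.11743229]
224.38888931274414 293.61111068725586 8.722498893737793 [0.42265954 0.11828345]
```

The bush is at about (0.4235, 0.119), right under the gripper, and the big roller lies flat on the mat. I'm going down to grip the neck.

To row units: 3.8 cm / 100 = 0.038, 3 cm / 100 = 0.03.

Emit:
{"name": "send_rows", "arguments": {"plan": [[[0, 0, 0.01, 0, 0, 0], [0, 0, 0.02, 0, 0, 0], [0, 0, 0.03, 0, 0, 0], [0, 0, 0.038, 0, 0, 0], [0, 0, 0.038, 0, 0, 0], [0, 0, 0.038, 0, 0, 0]]]}}

```text
clock: 7.45
tool_pos: [0.4243, 0.1195, 0.0376]
orientation: [-180.0, -0.0, 180.0]
force: [-1.0, 0.2, -0.1]
opening: 0.0614
gripper_force: 0.0
```

Emit:
{"name": "send_rows", "arguments": {"plan": [[[0, 0, 0, 0, 0, 0], [0, 0, 0, 0, 0, 0], [0, 0, 0, 0, 0, 0], [0, 0, 0, 0, 0, 0], [0, 0, 0, 0, 0, 0], [0, 0, 0, 0, 0, 0], [0, 0, 0, 0, 0, 0], [0, 0, 0, 0, 0, 0]]], "fingers": 0}}

```text
clock: 8.12
tool_pos: [0.4242, 0.1194, 0.0375]
orientation: [-180.0, 0.0, 180.0]
force: [-0.9, -0.6, 0.8]
opening: 0.0209
gripper_force: 29.9
```

To row units: -10.8 cm / 100 = -0.108, -9 cm / 100 = -0.09.

Emit:
{"name": "send_rows", "arguments": {"plan": [[[0, 0, -0.01, 0, 0, 0], [0, 0, -0.03, 0, 0, 0], [0, 0, -0.06, 0, 0, 0], [-0.01, -0.012, -0.088, 0, 0, 0], [-0.03, -0.036, -0.088, 0, 0, 0], [-0.05, -0.06, -0.088, 0, 0, 0], [-0.07, -0.084, -0.088, 0, 0, 0], [-0.09, -0.108, -0.088, 0, 0, 0]]]}}

```text
clock: 8.78
tool_pos: [0.5147, 0.0102, 0.1256]
orientation: [180.0, 0.0, 180.0]
force: [1.1, 1.8, -0.5]
opening: 0.021
gripper_force: 29.9
```

To row units: -9.7 cm / 100 = -0.097, -8 cm / 100 = -0.08.

Emit:
{"name": "send_rows", "arguments": {"plan": [[[-0.02, -0.024, 0, 0, 0, 0], [-0.04, -0.048, 0, 0, 0, 0], [-0.06, -0.073, 0, 0, 0, 0], [-0.08, -0.097, 0, 0, 0, 0], [-0.08, -0.097, 0, 0, 0, 0], [-0.08, -0.097, 0.01, 0, 0, 0], [-0.08, -0.097, 0.025, 0, 0, 0], [-0.08, -0.097, 0.025, 0, 0, 0]]]}}

```text
clock: 9.45
tool_pos: [0.5913, -0.0854, 0.0969]
orientation: [180.0, -0.3, 179.9]
force: [-0.6, -0.2, -1.6]
opening: 0.0207
gripper_force: 29.8
```

```bash
python3 -c "
from h import *
go(.5938,-.0852,.0595,180)
s=snap('scene','s4')
cv2.imwrite('pics/c7.png',cv2.resize(s['img'][110:250,200:360,::-1],None,fx=4,fy=4,interpolation=2))"
```

```text
d [-0.27  0.02  3.73] turn [ 0.02 -0.31 -0.08] q1,q6 [  10.5 -100.5]
```

View pics/c7.png

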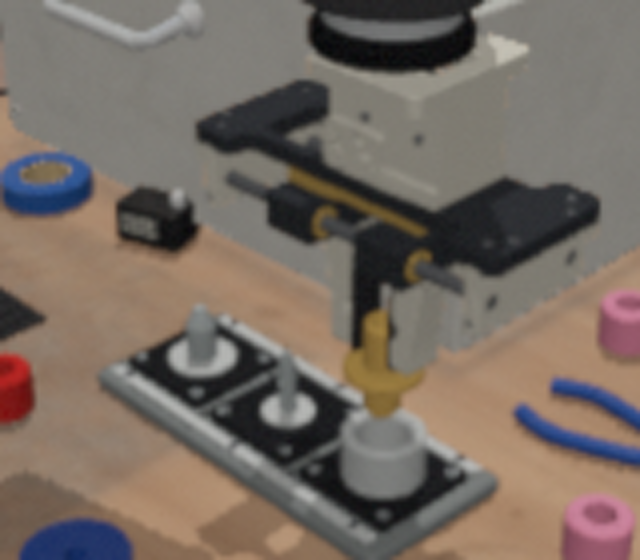

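The bush hangs just over the socket cup, coaxial with it. I'll lower it.

To row units: 3.6 cm / 100 = 0.036, 3.3 cm / 100 = 0.033.

Emit:
{"name": "send_rows", "arguments": {"plan": [[[-0.002, 0, 0.008, 0, 0, 0], [-0.002, 0, 0.016, 0, 0, 0], [-0.002, 0, 0.023, 0, 0, 0], [-0.002, 0, 0.029, 0, 0, 0], [-0.002, 0, 0.033, 0, 0, 0], [-0.002, 0, 0.036, 0, 0, 0], [-0.002, 0, 0.036, 0, 0, 0]]]}}

```text
clock: 10.08
tool_pos: [0.5957, -0.0857, 0.0637]
orientation: [-180.0, -0.1, 180.0]
force: [-0.6, 0.4, -0.4]
opening: 0.0211
gripper_force: 29.8
```

To row units: 0.35 cm / 100 = 0.0035, 0.15 cm / 100 = 0.0015.

Emit:
{"name": "send_rows", "arguments": {"plan": [[[0.001, 0, 0.0015, 0, 0, 0], [0.001, 0, 0.003, 0, 0, 0], [0.001, 0, 0.0035, 0, 0, 0], [0.001, 0, 0.0035, 0, 0, 0]]]}}

```text
clock: 10.42
tool_pos: [0.5951, -0.0857, 0.061]
orientation: [180.0, 0.0, 180.0]
force: [0.2, -0.4, 0.1]
opening: 0.0207
gripper_force: 29.8
```

To row units: -9 cm / 100 = -0.09, -6 cm / 100 = -0.06.

Emit:
{"name": "send_rows", "arguments": {"plan": [[[0, 0, 0, 0, 0, 0], [0, 0, 0, 0, 0, 0], [0, 0, 0, 0, 0, 0], [0, 0, 0, 0, 0, 0], [0, 0, -0.01, 0, 0, 0], [0, 0, -0.03, 0, 0, 0], [0, 0, -0.06, 0, 0, 0], [0, 0, -0.09, 0, 0, 0]]], "fingers": 0.6}}

```text
clock: 11.08
tool_pos: [0.5945, -0.0858, 0.1521]
orientation: [-180.0, -0.1, 180.0]
force: [0.3, 0.5, 0.9]
opening: 0.0526
gripper_force: 0.0
```

```bash
python3 -c "
from h import *
go(.425,-.1685,.12,180)"
```

```text
d [16.94 -8.27  3.24] turn [-0.03 -0.09 -0.02] q1,q6 [  10.4 -100.4]
```

To row units: 16.9 cm / 100 = 0.169, 13.6 cm / 100 = 0.136.

Emit:
{"name": "send_rows", "arguments": {"plan": [[[0.034, -0.017, 0, 0, 0, 0], [0.068, -0.033, 0.005, 0, 0, 0], [0.102, -0.05, 0.015, 0, 0, 0], [0.136, -0.066, 0.03, 0, 0, 0], [0.169, -0.083, 0.045, 0, 0, 0], [0.169, -0.083, 0.07, 0, 0, 0], [0.169, -0.083, 0.092, 0, 0, 0], [0.169, -0.083, 0.092, 0, 0, 0]]], "fingers": 0.8}}

```text
clock: 11.75
tool_pos: [0.4235, -0.1688, 0.0569]
orientation: [180.0, -0.2, 179.9]
force: [0.2, -0.0, 0.2]
opening: 0.0703
gripper_force: 0.0
```

```bash
python3 -c "
from h import *
go(.425,-.1685,.006,180)
s=snap('scene','s5')
cv2.imwrite('pics/c8.png',cv2.resize(s['img'][150:340,190:390,::-1],None,fx=3,fy=3,interpolation=2))"
```

```text
d [-0.17  0.03  5.09] turn [ 0.02 -0.23 -0.11] q1,q6 [  3.1 -93.2]
```

View pics/c8.png

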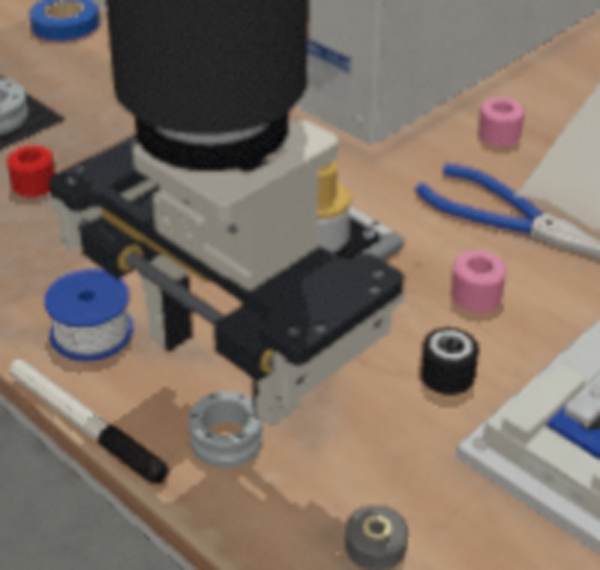

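The bush stands in the socket with its flange on the rim. The fingers straddle the steel roller, clear of the blue spool and the spare. I'm going down and gripping.

To row units: 5 cm / 100 = 0.05, 4.5 cm / 100 = 0.045.

Emit:
{"name": "send_rows", "arguments": {"plan": [[[-0.001, 0, 0.012, 0, 0, 0], [-0.001, 0, 0.024, 0, 0, 0], [-0.001, 0, 0.036, 0, 0, 0], [-0.001, 0, 0.045, 0, 0, 0], [-0.001, 0, 0.05, 0, 0, 0], [-0.001, 0, 0.05, 0, 0, 0], [-0.001, 0, 0.05, 0, 0, 0]]]}}

```text
clock: 12.38
tool_pos: [0.4275, -0.1685, 0.0094]
orientation: [-180.0, 0.0, -180.0]
force: [0.1, -0.3, -0.1]
opening: 0.0701
gripper_force: 0.0
```

Emit:
{"name": "send_rows", "arguments": {"plan": [[[0, 0, 0, 0, 0, 0], [0, 0, 0, 0, 0, 0], [0, 0, 0, 0, 0, 0], [0, 0, 0, 0, 0, 0], [0, 0, 0, 0, 0, 0], [0, 0, 0, 0, 0, 0], [0, 0, 0, 0, 0, 0], [0, 0, 0, 0, 0, 0]]], "fingers": 0}}

```text
clock: 13.05
tool_pos: [0.4272, -0.1686, 0.0092]
orientation: [-180.0, 0.0, 180.0]
force: [-1.0, 0.0, 5.1]
opening: 0.0424
gripper_force: 30.0
```

To row units: 13 cm / 100 = 0.13, -11 cm / 100 = -0.11.

Emit:
{"name": "send_rows", "arguments": {"plan": [[[0, 0, -0.01, 0, 0, 0], [0, 0, -0.035, 0, 0, 0], [0, 0, -0.07, 0, 0, 0], [-0.01, 0.013, -0.1, 0, 0, 0], [-0.03, 0.04, -0.11, 0, 0, 0], [-0.052, 0.07, -0.11, 0, 0, 0], [-0.073, 0.1, -0.11, 0, 0, 0], [-0.094, 0.13, -0.11, 0, 0, 0]]]}}

```text
clock: 13.72
tool_pos: [0.5216, -0.0372, 0.1192]
orientation: [180.0, 0.0, 179.9]
force: [0.7, -0.6, -2.1]
opening: 0.0425
gripper_force: 30.0
```

To row units: 10.5 cm / 100 = 0.105, 9 cm / 100 = 0.09.

Emit:
{"name": "send_rows", "arguments": {"plan": [[[-0.022, 0.03, 0, 0, 0, 0], [-0.044, 0.06, 0, 0, 0, 0], [-0.065, 0.09, 0, 0, 0, 0], [-0.076, 0.105, 0, 0, 0, 0], [-0.076, 0.105, 0.01, 0, 0, 0], [-0.076, 0.105, 0.03, 0, 0, 0], [-0.076, 0.105, 0.042, 0, 0, 0], [-0.076, 0.105, 0.042, 0, 0, 0]]]}}

```text
clock: 14.38
tool_pos: [0.5944, 0.0654, 0.0733]
orientation: [-179.9, -0.3, 179.9]
force: [-0.7, -0.3, -2.5]
opening: 0.0428
gripper_force: 30.0
```

```bash
python3 -c "
from h import *
go(.5985,.0668,.030,180)
s=snap('scene','s6')
cv2.imwrite('pics/c9.png',cv2.resize(s['img'][110:250,190:350,::-1],None,fx=4,fy=4,interpolation=2))"
```

```text
d [-0.43  0.15  4.33] turn [-0.1  -0.34 -0.07] q1,q6 [  24.9 -115. ]
```

View pics/c9.png

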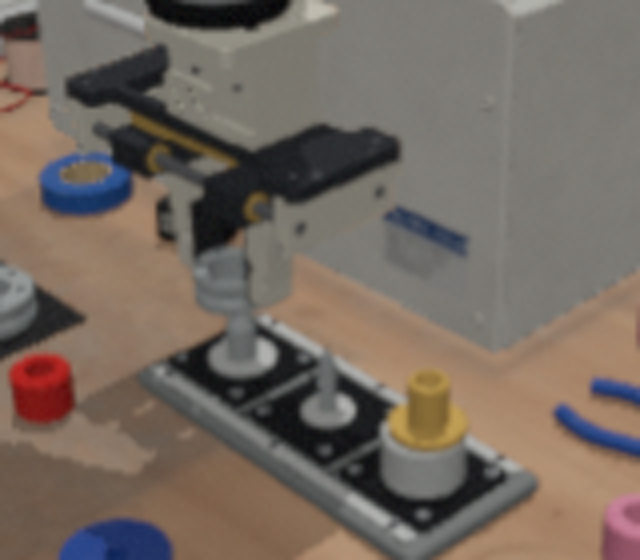

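The bush is seated in the socket. The steel roller is near (245,182) and the post tip at (250,190), so it sits slightly to the left. I'll quantify the offset.

```bash
python3 -c "
from h import *
t=np.load('s6.npz')
f=lambda a,b:(190+(a+.5)/4-.5,110+(b+.5)/4-.5)
print('roller top',world(t,*f(221,263),.086),'bot',world(t,*f(221,295),.064),'post tip',world(t,*f(240,318),.054),'seat',world(t,*f(243,357),.02))"
```

```text
roller top [0.5889963  0.06969533] bot [0.58887847 0.07145627] post tip [0.59027948 0.05716925] seat [0.59725973 0.06498665]
```

To row units: 4 cm / 100 = 0.04, 3.7 cm / 100 = 0.037.

Emit:
{"name": "send_rows", "arguments": {"plan": [[[-0.004, 0.001, 0, 0, 0, 0], [-0.006, 0.001, 0.008, 0, 0, 0], [-0.006, 0.001, 0.016, 0, 0, 0], [-0.006, 0.001, 0.024, 0, 0, 0], [-0.006, 0.001, 0.031, 0, 0, 0], [-0.006, 0.001, 0.037, 0, 0, 0], [-0.006, 0.001, 0.04, 0, 0, 0], [-0.006, 0.001, 0.04, 0, 0, 0]]]}}

```text
clock: 15.1
tool_pos: [0.6025, 0.0671, 0.0359]
orientation: [-180.0, -0.1, 180.0]
force: [-1.0, 0.3, -1.8]
opening: 0.0423
gripper_force: 30.0
```

To row units: 0.5 cm / 100 = 0.005, 0.4 cm / 100 = 0.004.

Emit:
{"name": "send_rows", "arguments": {"plan": [[[0.0015, 0, 0.002, 0, 0, 0], [0.0015, 0, 0.004, 0, 0, 0], [0.0015, 0, 0.005, 0, 0, 0], [0.0015, 0, 0.005, 0, 0, 0]]]}}

```text
clock: 15.43
tool_pos: [0.6016, 0.0673, 0.0319]
orientation: [180.0, 0.0, 180.0]
force: [-0.1, -0.9, -1.1]
opening: 0.0425
gripper_force: 30.0
```

To row units: -9 cm / 100 = -0.09, -6 cm / 100 = -0.06.

Emit:
{"name": "send_rows", "arguments": {"plan": [[[0, 0, 0, 0, 0, 0], [0, 0, 0, 0, 0, 0], [0, 0, 0, 0, 0, 0], [0, 0, 0, 0, 0, 0], [0, 0, -0.01, 0, 0, 0], [0, 0, -0.03, 0, 0, 0], [0, 0, -0.06, 0, 0, 0], [0, 0, -0.09, 0, 0, 0]]], "fingers": 0.7}}

```text
clock: 16.1
tool_pos: [0.6012, 0.0671, 0.1231]
orientation: [-180.0, -0.1, 180.0]
force: [1.1, 0.2, 0.0]
opening: 0.0615
gripper_force: 0.0
```

```bash
python3 -c "
from h import *
go(.561,-.2296,.12,-90)"
```

```text
d [  4.01 -29.67   0.34] turn [ 3.000e-02 -9.000e-02 -9.002e+01] q1,q6 [  24.9 -114.9]
```

To row units: -29.7 cm / 100 = -0.297, -27.5 cm / 100 = -0.275, -56 degrees / 90 = -0.6222.

Emit:
{"name": "send_rows", "arguments": {"plan": [[[0.03, -0.04, -0.01, 0, 0, -0.0778], [0.04, -0.08, -0.01, 0, 0, -0.1556], [0.04, -0.12, -0.01, 0, 0, -0.2333], [0.04, -0.16, -0.01, 0, 0, -0.3111], [0.04, -0.2, -0.01, 0, 0, -0.3889], [0.04, -0.24, -0.01, 0, 0, -0.4667], [0.04, -0.275, -0.01, 0, 0, -0.5444], [0.04, -0.297, -0.01, 0, 0, -0.6222]]], "fingers": 0.7}}

```text
clock: 16.77
tool_pos: [0.5613, -0.2317, 0.1331]
orientation: [-179.9, 0.0, -125.9]
force: [1.2, 0.9, 0.2]
opening: 0.0611
gripper_force: 0.0
```

```bash
python3 -c "
from h import *
go(.561,-.2296,.12,-90)"
```

```text
d [-0.15  0.15  1.31] turn [ -0.07   0.   -35.89] q1,q6 [ -4.  -31.9]
```

To row units: 6.5 cm / 100 = 0.065, 6 cm / 100 = 0.06, -36 degrees / 90 = -0.4.

Emit:
{"name": "send_rows", "arguments": {"plan": [[[0, 0.001, 0.005, 0, 0, -0.0778], [-0.001, 0.001, 0.01, 0, 0, -0.1556], [-0.001, 0.001, 0.02, 0, 0, -0.2333], [-0.001, 0.001, 0.03, 0, 0, -0.3111], [-0.001, 0.001, 0.045, 0, 0, -0.3778], [-0.001, 0.001, 0.06, 0, 0, -0.4], [-0.001, 0.001, 0.065, 0, 0, -0.4], [-0.001, 0.001, 0.065, 0, 0, -0.4]]]}}

```text
clock: 17.43
tool_pos: [0.5605, -0.228, 0.0662]
orientation: [179.9, 0.0, -90.3]
force: [0.2, 0.0, -0.1]
opening: 0.0612
gripper_force: 0.0
```

```bash
python3 -c "
from h import *
go(.561,-.2296,.008,-90)
s=snap('scene','s7'); t=snap('top','t7')
a=cv2.resize(s['img'][170:310,260:410,::-1],(450,420),interpolation=2); b=cv2.resize(t['img'][180:280,220:303,::-1],(349,420),interpolation=2)
cv2.imwrite('pics/c10.png',np.hstack([a,b]))"
```

```text
d [ 0.16 -0.06  5.82] turn [ 0.12  0.01 -0.3 ] q1,q6 [-3.7  3.4]
```

View pics/c10.png

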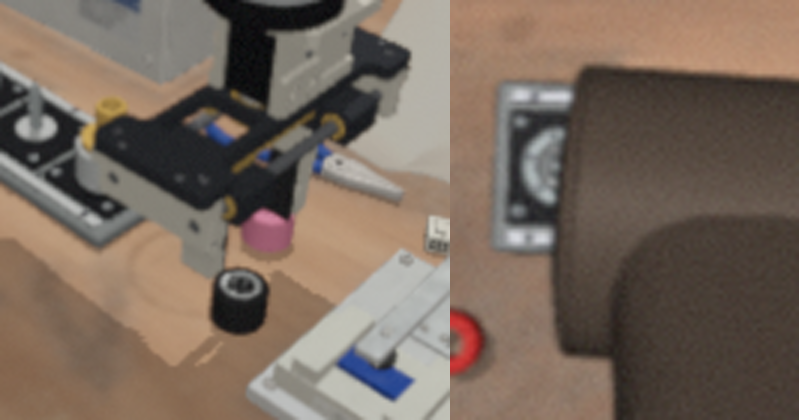

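The open fingers straddle the black tyred roller at crop (240,300), clear of the pink ones and the press plate. I'm going down and gripping.

To row units: 5.6 cm / 100 = 0.056, 4.8 cm / 100 = 0.048.

Emit:
{"name": "send_rows", "arguments": {"plan": [[[0.001, 0, 0.012, 0, 0, 0], [0.001, 0, 0.024, 0, 0, 0], [0.001, 0, 0.036, 0, 0, 0], [0.001, 0, 0.048, 0, 0, 0], [0.001, 0, 0.056, 0, 0, 0], [0.001, 0, 0.056, 0, 0, 0], [0.001, 0, 0.056, 0, 0, 0]]]}}

```text
clock: 18.12
tool_pos: [0.5614, -0.2291, 0.0109]
orientation: [180.0, -0.0, -90.2]
force: [-0.0, -0.1, -0.6]
opening: 0.0612
gripper_force: 0.0
```

Emit:
{"name": "send_rows", "arguments": {"plan": [[[0, 0, 0, 0, 0, 0], [0, 0, 0, 0, 0, 0], [0, 0, 0, 0, 0, 0], [0, 0, 0, 0, 0, 0], [0, 0, 0, 0, 0, 0], [0, 0, 0, 0, 0, 0], [0, 0, 0, 0, 0, 0], [0, 0, 0, 0, 0, 0]]], "fingers": 0}}

```text
clock: 18.78
tool_pos: [0.5615, -0.2291, 0.0114]
orientation: [-180.0, -0.0, -90.2]
force: [0.0, 1.2, 6.0]
opening: 0.035
gripper_force: 30.0
```

```bash
python3 -c "
from h import *
go(.5965,-.009,.14,-180)"
```

```text
d [-22.02  -3.43 -12.87] turn [-3.000e-02  2.000e-02  8.981e+01] q1,q6 [-3.8  3.6]
```

To row units: -13 cm / 100 = -0.13, -11.5 cm / 100 = -0.115, 38 degrees / 90 = 0.4222.

Emit:
{"name": "send_rows", "arguments": {"plan": [[[0, 0, -0.01, 0, 0, 0], [0, 0, -0.04, 0, 0, 0], [0, 0, -0.08, 0, 0, 0.0333], [-0.005, 0, -0.115, 0, 0, 0.1111], [-0.025, 0.01, -0.13, 0, 0, 0.1889], [-0.05, 0.01, -0.13, 0, 0, 0.2667], [-0.08, 0.01, -0.13, 0, 0, 0.3444], [-0.11, 0.01, -0.13, 0, 0, 0.4222]]]}}

```text
clock: 19.45
tool_pos: [0.5514, -0.1182, 0.142]
orientation: [-180.0, 0.1, -128.6]
force: [1.2, -0.9, -1.2]
opening: 0.0347
gripper_force: 30.0
```

```bash
python3 -c "
from h import *
go(.5965,-.009,.14,-180)"
```

```text
d [-11.35   3.29   0.21] turn [-1.000e-02  7.000e-02  5.138e+01] q1,q6 [  7.8 -46.4]
```

To row units: -11.3 cm / 100 = -0.113, -10 cm / 100 = -0.1, 51.4 degrees / 90 = 0.5711.

Emit:
{"name": "send_rows", "arguments": {"plan": [[[-0.02, 0.005, 0, 0, 0, 0.0778], [-0.04, 0.01, 0, 0, 0, 0.1556], [-0.06, 0.015, 0, 0, 0, 0.2333], [-0.08, 0.02, 0, 0, 0, 0.3111], [-0.1, 0.028, 0, 0, 0, 0.3889], [-0.113, 0.033, 0, 0, 0, 0.4667], [-0.113, 0.033, 0, 0, 0, 0.5444], [-0.113, 0.033, 0, 0, 0, 0.5711]]]}}

```text
clock: 20.12
tool_pos: [0.5956, -0.0088, 0.1411]
orientation: [180.0, -0.0, -179.9]
force: [0.1, -0.3, -0.0]
opening: 0.0349
gripper_force: 30.0
```

```bash
python3 -c "
from h import *
go(.5965,-.009,.08,-180)"
```

```text
d [-0.09 -0.02  6.11] turn [ 0.01 -0.02  0.07] q1,q6 [  17.9 -107.9]
```

To row units: 5.8 cm / 100 = 0.058, 4.5 cm / 100 = 0.045.

Emit:
{"name": "send_rows", "arguments": {"plan": [[[-0.0005, 0, 0.015, 0, 0, 0], [-0.0005, 0, 0.03, 0, 0, 0], [-0.0005, 0, 0.045, 0, 0, 0], [-0.0005, 0, 0.058, 0, 0, 0], [-0.0005, 0, 0.058, 0, 0, 0], [-0.0005, 0, 0.058, 0, 0, 0]]]}}

```text
clock: 20.62
tool_pos: [0.5956, -0.01, 0.0828]
orientation: [-180.0, -0.1, -179.6]
force: [0.3, 0.5, -1.1]
opening: 0.0349
gripper_force: 30.0
```

```bash
python3 -c "
from h import *
go(.5962,-.009,.0318,-180)
s=snap('scene','s8')
cv2.imwrite('pics/c11.png',cv2.resize(s['img'][130:240,210:330,::-1],None,fx=5,fy=5,interpolation=2))"
```

```text
d [-0.06  0.1   5.1 ] turn [-0.03 -0.09  0.4 ] q1,q6 [  17.8 -107.4]
```

View pics/c11.png

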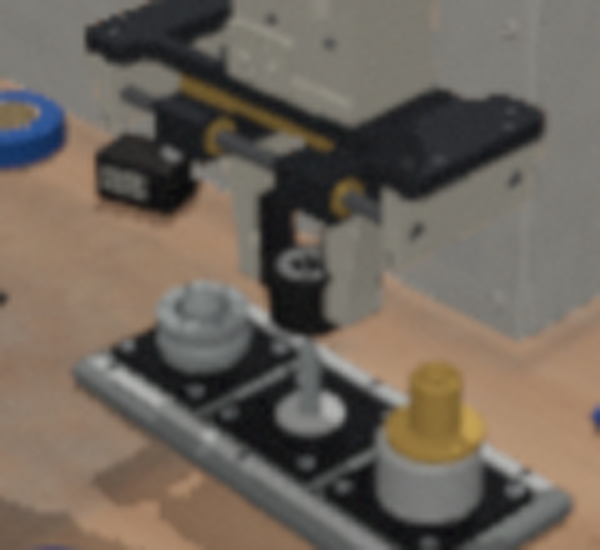

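The steel roller is seated on the thick post. The tyred roller hangs right over the thin post tip (crop ≈(306,345)). I'll lower it.

To row units: 4.9 cm / 100 = 0.049, 4.7 cm / 100 = 0.047.

Emit:
{"name": "send_rows", "arguments": {"plan": [[[-0.0005, 0.001, 0.01, 0, 0, 0], [-0.0005, 0.001, 0.02, 0, 0, 0], [-0.0005, 0.001, 0.028, 0, 0, 0], [-0.0005, 0.001, 0.036, 0, 0, 0], [-0.0005, 0.001, 0.042, 0, 0, 0], [-0.0005, 0.001, 0.047, 0, 0, 0], [-0.0005, 0.001, 0.049, 0, 0, 0], [-0.0005, 0.001, 0.049, 0, 0, 0]]]}}

```text
clock: 21.33
tool_pos: [0.5963, -0.0089, 0.0332]
orientation: [-180.0, -0.1, -179.6]
force: [-0.1, -0.8, -1.0]
opening: 0.0346
gripper_force: 30.0
```

To row units: -10 cm / 100 = -0.1, -6 cm / 100 = -0.06.

Emit:
{"name": "send_rows", "arguments": {"plan": [[[0, 0, 0.001, 0, 0, 0], [0, 0, 0.001, 0, 0, 0], [0, 0, 0.001, 0, 0, 0], [0, 0, 0.001, 0, 0, 0], [0, 0, -0.01, 0, 0, 0], [0, 0, -0.03, 0, 0, 0], [0, 0, -0.06, 0, 0, 0], [0, 0, -0.1, 0, 0, 0]]], "fingers": 0.58}}

```text
clock: 22.0
tool_pos: [0.5949, -0.0092, 0.1337]
orientation: [-180.0, -0.2, -179.6]
force: [1.0, 0.6, 0.1]
opening: 0.0508
gripper_force: 0.0
```

To row units: -24 cm / 100 = -0.24, -21 cm / 100 = -0.21.

Emit:
{"name": "send_rows", "arguments": {"plan": [[[0.03, -0.03, 0, 0, 0, 0], [0.06, -0.06, 0, 0, 0, 0], [0.08, -0.09, 0, 0, 0, 0], [0.1, -0.12, 0, 0, 0, 0], [0.12, -0.15, 0, 0, 0, 0], [0.14, -0.18, 0, 0, 0, 0], [0.14, -0.21, 0, 0, 0, 0], [0.14, -0.24, 0, 0, 0, 0]]]}}

```text
clock: 22.67
tool_pos: [0.4574, -0.2512, 0.1357]
orientation: [-180.0, 0.1, -179.6]
force: [1.5, 0.3, 1.2]
opening: 0.0513
gripper_force: 0.0
```

```bash
python3 -c "
from h import *
s=snap('scene','s9');t=snap('top','t9')
a=cv2.resize(s['img'][140:260,125:325,::-1],(500,300),interpolation=2); b=cv2.resize(t['img'][190:310,115:235+100,::-1],(550,300),interpolation=2)
cv2.imwrite('pics/c12.png',np.vstack([cv2.resize(a,(500,300)),cv2.resize(b,(500,273))]))"
```

```text
(no output)
```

View pics/c12.png

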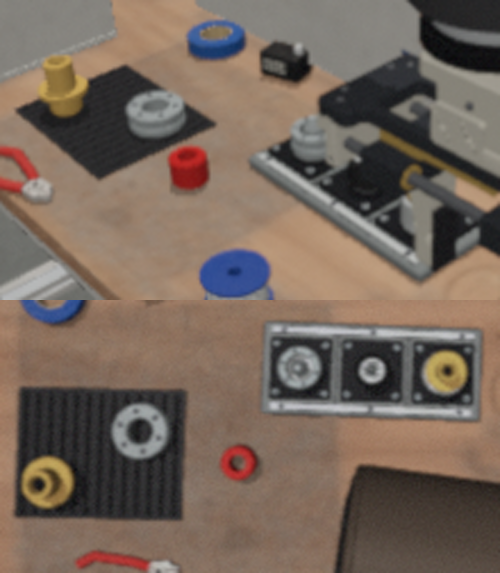

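The views show the big roller flat on the mat, clear of the big bush, and all three caddy stations filled and centred. I'm handing in.

```bash
python3 -c "
from plant import ctrl
print(ctrl.close_job())"
```

```text
the job is handed in; nothing more can be done
None
```

I handed the job in at about 23 s without getting a verdict back: the big roller is on the mat clear of the big bush, the small steel roller and small bush looked seated on the thick post and in the socket, and the tyred roller is on the thin post (full depth judged from tool height, since the arm hid it in the last side view).

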